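# Set the drain valve half open, fit the filter cap and hold it at the vent mark

## Task

Open the yellow-levered ball valve of the filter station to half open (lever at 45 degrees, on its green tick). Then put the black bayonet cap with the yellow grip bar into the mouth of the housing, push it fully home with its lugs through the two slots, and twist it clockwise half way to the lock, to the green vent marks, never so far that the red catches click; it is sprung, so finish while still gripping the cap and holding it there. Leave the spare filter element, the bin and the wrench alone.

Things in the scene. Friction and masses are not known exactly. Their poses are not given: they have to be found in the camera images.
- station: Filter station fixed to the bench: grey base plate 130 x 300 x 10 mm, round blue housing 92 mm across with an aluminium collar 112 mm across (top face 66 mm above the bench), and a ball valve on a side pipe. Origin on the housing's axis at bench level, z up; y runs along the pipe to the valve, whose axis is 170 mm away; x lies along the two bayonet slots.
- mouth (a point): Centre of the housing's mouth, level with the collar's top face, 66 mm above the bench; axes as the station's. Bore 52 mm across; two slots 16 mm wide reach to 36 mm radius along +x and -x, with a black mark on the collar at each. The collar is 12 mm thick; below it the cap's lugs can turn clockwise (from above). Under each slot is a 15.5 mm gap of the carrier.
- vent_mark: Green vent marks on the collar, on both sides at 43 to 56 mm radius. Origin on the housing's axis, z up; its x axis points at a green mark: the station's x axis turned 0.61 rad (35 degrees) clockwise seen from above.
- carrier (a joint): Orange sprung carrier in the housing, taking the cap's lugs between its dogs and turning with the cap: 0 at rest (gaps under the slots), grows clockwise from above, rad. A spring drives it back to 0: about 0.075 Nm at 0, 0.23 Nm at 0.6 rad. It lags the cap by about 0.05 rad when turned. It is free to 1.35 rad.
- catch0: One of two red sprung lock catches, round noses 10 mm across standing 5 mm out of the collar's top, opposite each other at 46 mm radius, 1.03 rad clockwise of the slots. The cap's tabs meet them when the cap is about 0.86 rad clockwise of the slots and are locked past them (click) at about 1.25 to 1.3 rad. Origin at the nose's centre.
- valve (a joint): Angle of the valve lever, rad: 0 closed (lever pointing along the station's -x), grows clockwise seen from above, 1.57 fully open (lever pointing along the station's +y, away from the housing). Half open is 0.785, at the green tick. Friction about 0.12 Nm: it stays where it is left. It starts closed or barely open.
- valve_axis (a point): Point on the lever's vertical turning axis, at the lever's mid height (72 mm above the bench); axes as the station's.
- lever_grip (a point): Point in the middle of the yellow lever bar, 65 mm from its turning axis, 72 mm above the bench. The bar reaches 95 mm from the axis, is 14 mm wide and 12 mm thick; below its outer half is only the base plate, 10 mm high, or the bench. x points from here along the bar to the turning axis; z up.
- cap: Loose bayonet cap, about 0.15 to 0.3 kg, standing on its plug. Origin at the centre of the plug's underside, z up. Plug 48 mm across, 20 mm high, with two lugs at its foot along +x and -x, 12 mm wide, 6 mm high, to 31 mm radius. Above it a black disc 84 mm across, z = 20 to 28 mm. Same after a half turn. Fully home the disc lies on the collar: origin 20 mm below point mouth.
- grip_bar (a point): Middle of the cap's yellow grip bar, 43 mm above the cap's origin; axes as the cap's. The bar stands on the disc: 64 mm long along x (in line with the lugs), 12 mm wide along y, from z = 28 to 58 mm above the cap's origin. Two yellow tabs 10 mm wide, in line with the bar, stick out of the disc to 50 mm radius (underside 23 mm above the cap's origin).
- element: Spare filter element, a white plastic spool 54 mm across, 68 mm high, loose, upright; bystander. Origin at the centre of its underside.
- stock_bin: Blue open stock bin with fittings, 160 x 105 x 60 mm, loose, 0.7 kg; bystander. Origin at the centre of its underside.
- wrench: Wrench about 170 mm long lying flat on the bench; bystander. Its long axis is x.
Things that resemble listed ones, but are neither listed nor needed, are in the scene too. There is more than one size of the cap; the one meant has the size given above.

How it is judged:
By the outcome, as a careful person would: the job done as asked, in the order asked, and still so for the second after the job is handed in, while the arm keeps its last pose, push and grip.
It also fails if it takes over 51 s, if anything falls off the work surface, if the arm or the gripper's body presses on something with over 40 N, if the wrist force passes 120 N, or if a joint passes its speed limit or range.

## Robot

A 6-joint arm with a two-finger parallel gripper is mounted at the origin on the work surface. World frame = base frame: x ahead of the robot, y to its left, z up, the work surface at z = 0. Lengths are in m, angles in rad, forces in N, time in s.
With the tool pointing down it reaches from about 0.3 to 0.875 m from the base axis. Payload 6.4 kg.
Tool frame: the origin (TCP) lies midway between the tips of the shut fingers; the grasp point (between the pads) lies 19 mm behind it; z points along the fingers, y is the line along which they close (so a half turn about z gives the same grasp; the last joint's range is limited). The gripper opens to 85 mm and grips with 20 to 120 N. Pads are 22 mm wide; open, the fingers measure 114 mm over their backs; the gripper's body (76 mm by 85 mm) begins 54 mm behind the grasp point. The pads swing forward as they close: fully open they stand 13 mm farther back than shut.
Start: joints at [-1.542, 0.181, 1.607, -0, 1.354, -0.206], TCP at [0.134, -0.559, 0.231] pointing down, gripper open.
Joint ranges: [-2.99, 2.99], [-0.89, 2.07], [0.3, 2.58], [-1.14, 4.28], [0, 2.63], [-3.12, 3.12]. Speed limits (rad/s): [2.57, 2.57, 3.01, 3.14, 3.14, 3.14].

## Interface

Orientations are given as a unit quaternion [w, x, y, z].
In Python, from bench import sensors, vision, ctrl gives the robot as it stands.
- The arm moves only by the tool carry_out, never from a script. Its argument "deltas" is text: rows parted by semicolons, each of 7 numbers parted by spaces: the shift along the tool's x, y, z in mm, then the turn, a rotation vector about the tool's x, y, z in rad, then the closure, from 0 (fully open) to 1 (shut). In form: tx ty tz ax ay az claw; .... A call has 1 to 12 rows; each row is the pose to reach, as a shift and turn from the pose commanded when the call began, along the tool's axes at that moment; what a row does not reach only later rows make up. A row lasts 1/8 s, in which the tool goes at most 62.5 mm and 10.7 degrees, less where a joint would pass 70% of its speed; a pose out of reach is approached as far as the arm can. A call with a gripper value outside its range is refused whole. The fingers move at their own pace and stop on an object; the grip force is fixed at half the most. Time passes only in rows, so rows that repeat a pose let the fingers close. It gives the time, the measured TCP pose, the force, the opening and the grip force at its end, in the units of the state.
- sensors.get_obs(): the state, without advancing time (a new reading comes with each control period).
- vision.camera(name): name is "side" or "top" or "wrist"; returns the picture (420x560x3 uint8, blue, green, red); there is no depth.
- vision.camera_model(name): a dict with "K" (3x3 intrinsics, pixels), "k1" (the pictures are not rectified: a ray, as slopes to the right and down, at radius r is drawn at 1 + k1 r^2 times it, then the intrinsics apply), "extrinsics" (4x4, takes a point from world to camera coordinates); the wrist camera has in their place "hand_eye" (4x4, takes a point from camera to tool coordinates, whose origin is the TCP and whose axes are the flange's). Camera axes: x right, y down, z forward; pixel columns grow to the right and rows downward; lengths in m; the calibration is good to about 2 mm. A picture is of the moment at which its call begins: read the wrist's pose just before it. camera_model takes no time and is no camera call.
- ctrl.hand_in(): hands the job in; it is judged then, once.
The state is a dict: "time_s": time; "q": joint angles; "dq": joint speeds; "joint_efforts": joint torques, N m; "eef_pos": TCP position; "eef_rot": TCP orientation; "wrist_force": force on the tool from outside, world axes, zero at the start; "torque": the same for the moment, N m; "opening": opening from 0.0 (shut) to 1.0 (fully open); "grasp_force": force on a finger pad.
Only numpy, scipy, OpenCV 4.12 (cv2) and the standard library are available. Lean on these libraries where they do the work, as an engineer would, in place of code of your own. Each camera call takes 0.05 s, during which the arm holds its last target. There are 200 camera calls.

## Working session

There is one attempt and no reset: what is moved stays moved. The work goes in short steps, Python scripts to look and compute and a tool call to move; the robot and the scene stay as the last step left them, time stands still between calls to the robot, and variables do not carry over. Pictures are saved under pics/ and viewed, at most 10 in all, crops included, and the job is handed in when it is done.

Besides the shell and the picture viewer there is one more tool, called after "Call:" as name(argument=value, ...) on one line, values as JSON. carry_out: Moves the arm, as the interface text tells. Its arguments: {"type":"object","properties":{"deltas":{"type":"string"}},"required":["deltas"]}

```bash
ls; mkdir -p pics
cat > h.py <<'E'
import numpy as np, cv2
from scipy.spatial.transform import Rotation as R
from bench import sensors, vision, ctrl
def pose():
    o=sensors.get_obs(); q=np.array(o["eef_rot"]); T=np.eye(4); T[:3,:3]=R.from_quat(q[[1,2,3,0]]).as_matrix(); T[:3,3]=o["eef_pos"]; return T
def cam(name,T=None):
    m=vision.camera_model(name)
    W=(T if T is not None else pose())@np.array(m["hand_eye"]) if name=="wrist" else np.linalg.inv(np.array(m["extrinsics"]))
    return np.array(m["K"]),m["k1"],W
def ray(name,px,z,T=None):
    "pixels -> world points on plane z"
    K,k1,W=cam(name,T); out=[]
    for (u,v),zz in zip(px,np.broadcast_to(z,len(px))):
        d=np.array([(u-K[0,2])/K[0,0],(v-K[1,2])/K[1,1]]); s=d.copy()
        for _ in range(20): s=d/(1+k1*(s@s))
        r=W[:3,:3]@np.array([s[0],s[1],1]); p=W[:3,3]; out.append(p+r*(zz-p[2])/r[2])
    return np.array(out)
def proj(name,P,T=None):
    K,k1,W=cam(name,T); c=(np.atleast_2d(P)-W[:3,3])@W[:3,:3]; s=c[:,:2]/c[:,2:]
    s=s*(1+k1*(s**2).sum(1,keepdims=True)); return s*[K[0,0],K[1,1]]+[K[0,2],K[1,2]]
def snap(name,fn,crop=None,k=1):
    im=vision.camera(name); cv2.imwrite("pics/raw_"+fn,im)
    if crop: im=im[crop[1]:crop[3],crop[0]:crop[2]]
    cv2.imwrite("pics/"+fn,cv2.resize(im,None,fx=k,fy=k,interpolation=cv2.INTER_CUBIC));
E
python3 - <<'E'
from h import *
np.set_printoptions(precision=4,suppress=True)
T=pose();print(T)
snap("top","top1.png",k=1.4)
for n in("side","top","wrist"):
    m=vision.camera_model(n);print(n,m)
snap("side","side1.png",k=1.4)
E
```

```text
pics
[[ 0.9726  0.2327 -0.      0.1338]
 [ 0.2327 -0.9726  0.0017 -0.5587]
 [ 0.0004 -0.0017 -1.      0.2304]
 [ 0.      0.      0.      1.    ]]
side {'K': array([[437.3585,   0.    , 278.7506],
       [  0.    , 437.3585, 204.7442],
       [  0.    ,   0.    ,   1.    ]]), 'k1': -0.1292521616733311, 'extrinsics': array([[-0.703 , -0.7112,  0.0054,  0.4462],
       [-0.4585,  0.4474, -0.7678,  0.3202],
       [ 0.5436, -0.5423, -0.6406,  0.9972],
       [ 0.    ,  0.    ,  0.    ,  1.    ]])}
top {'K': array([[418.1471,   0.    , 284.0036],
       [  0.    , 418.1471, 209.1752],
       [  0.    ,   0.    ,   1.    ]]), 'k1': 0.022928652105289406, 'extrinsics': array([[-0.029 , -0.9995, -0.0089,  0.065 ],
       [-0.9982,  0.0294, -0.0516,  0.6096],
       [ 0.0518,  0.0073, -0.9986,  1.1   ],
       [ 0.    ,  0.    ,  0.    ,  1.    ]])}
wrist {'K': array([[378.576 ,   0.    , 283.3853],
       [  0.    , 378.576 , 204.8089],
       [  0.    ,   0.    ,   1.    ]]), 'k1': 0.001544800244220957, 'hand_eye': array([[-0.0006, -0.9471, -0.3209,  0.0824],
       [ 1.    , -0.0008,  0.0004, -0.0003],
       [-0.0007, -0.3209,  0.9471, -0.1423],
       [ 0.    ,  0.    ,  0.    ,  1.    ]])}
```

View pics/top1.png

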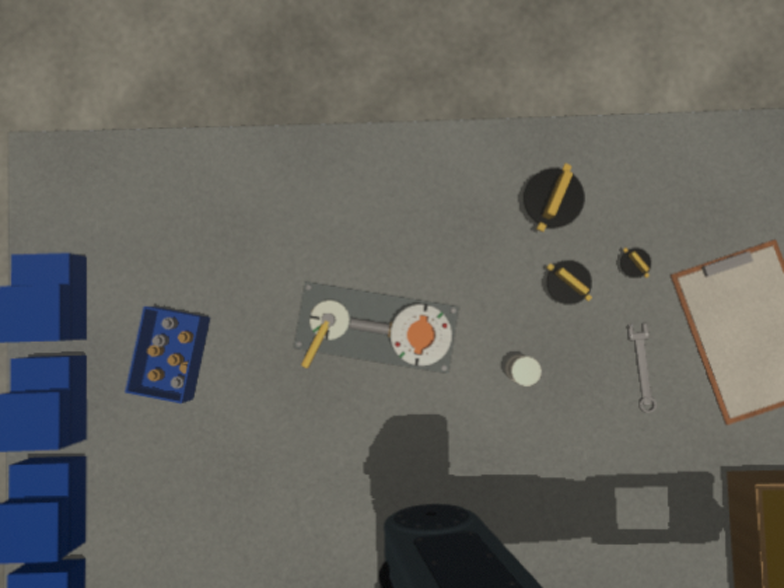

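View pics/side1.png

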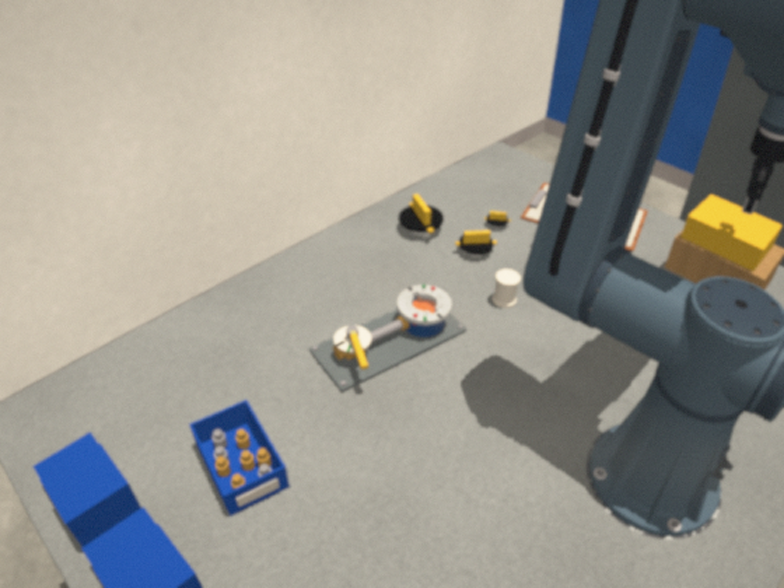

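The top view shows the housing at about (421,333), the valve at (328,320) with its lever tip at (307,364), and the mid-sized cap at (568,282). That cap's disc is about 46 px across against 62 px for the collar, so it's the 84 mm one. Next I'll enlarge these for accuracy.

Run:
```python
from h import *
im=cv2.imread("pics/raw_top1.png")
a=cv2.resize(im[190:280,200:335],None,fx=5,fy=5,interpolation=cv2.INTER_CUBIC)
b=cv2.resize(im[175:225,375:435],None,fx=5,fy=5,interpolation=cv2.INTER_CUBIC)
c=np.zeros((450,675+100,3),np.uint8);c[:450,:675]=a
c[:250,475:775]=b
cv2.imwrite("pics/z1.png",c)
print(R.from_matrix(pose()[:3,:3]).as_rotvec())
```

```text
[-3.11837933e+00 -3.67769902e-01 -2.33151179e-04]
```

View pics/z1.png

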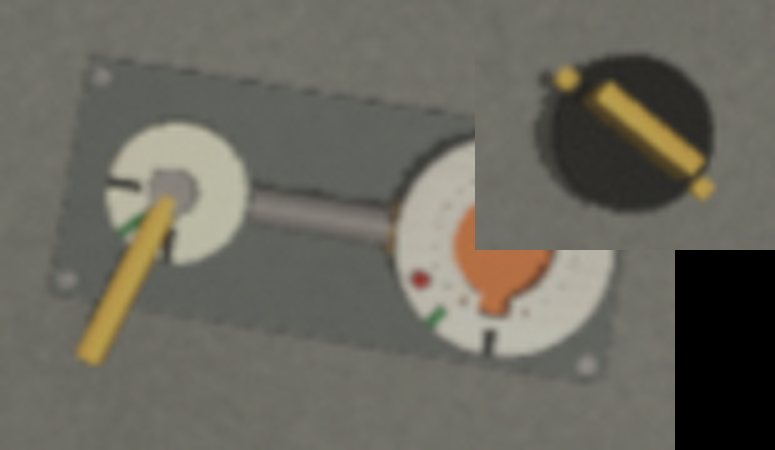

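The crop shows the lever pivot at (172,192) and its tip at (90,357), already slightly open. The collar centre is at (506,246) with a black mark at (488,343). The cap disc centre is at (633,133) with tabs at (566,78) and (703,187).

Run:
```python
from h import *
np.set_printoptions(precision=4,suppress=True)
A=lambda p:(200+p[0]/5,190+p[1]/5); B=lambda p:(375+(p[0]-475)/5,175+p[1]/5)
st=ray("top",[A((506,246)),A((488,343))],.066); print("collar,mark",st)
lv=ray("top",[A((172,192)),A((90,357))],[.08,.078]); print("lever",lv)
cp=ray("top",[B((633,133)),B((566,78)),B((703,187))],[.028]*3); print("cap",cp)
y=(lv[0]-st[0])[:2]; print("len",np.linalg.norm(y)); ay=np.arctan2(y[1],y[0]); print("station yaw",ay-np.pi/2, "from mark",np.arctan2(*(st[0]-st[1])[[1,0]]))
d=lv[1]-lv[0]; print("lever ang",np.arctan2(d[1],d[0]),np.linalg.norm(d))
d=cp[2]-cp[1]; print("cap yaw",np.arctan2(d[1],d[0]),np.linalg.norm(d), "bearing",cp[0])
s=ray("top",[(200+95/5,190+57/5),(200+67/5,190+280/5),(200+587/5,190+366/5)],.01);print(s,s[2]-s[1])
```

```text
collar,mark [[0.5311 0.0054 0.066 ]
 [0.4824 0.0161 0.066 ]]
lever [[0.5633 0.1727 0.08  ]
 [0.4819 0.2159 0.078 ]]
cap [[ 0.6211 -0.2758  0.028 ]
 [ 0.6512 -0.242   0.028 ]
 [ 0.5916 -0.3111  0.028 ]]
len 0.1703146334559893
station yaw -0.19014693668265603 from mark -0.21510678535842548
lever ang 2.653432052822141 0.0921138850601419
cap yaw -2.2825164420181023 0.09119698430372798 bearing [ 0.6211 -0.2758  0.028 ]
[[ 0.6376  0.2213  0.01  ]
 [ 0.5186  0.2387  0.01  ]
 [ 0.465  -0.0374  0.01  ]] [-0.0536 -0.2762  0.    ]
```

```bash
cat >> h.py <<'E'
def delta(x,y,z,yaw):
    "delta from current measured pose; tool pointing down, tool x at yaw"
    T=pose(); c,s=np.cos(yaw),np.sin(yaw)
    D=np.array([[c,s,0],[s,-c,0],[0,0,-1.]]); t=T[:3,:3].T@(np.array([x,y,z])-T[:3,3])*1000
    print("delta mm",np.round(t,1),"rot",np.round(R.from_matrix(T[:3,:3].T@D).as_rotvec(),4))
def yaw(T=None):
    T=pose() if T is None else T; return np.arctan2(T[1,0],T[0,0])
E
python3 -c "
from h import *
delta(.52,.13,.25,2.653)"
```

```text
delta mm [ 535.9 -580.   -18.4] rot [-3.0000e-04 -2.1000e-03 -2.4182e+00]
```

Call:
carry_out(deltas="40 -43 -20 0 0 -0.18 0;536 -580 -20 0 0 -2.418 0;536 -580 -20 0 0 -2.418 0;536 -580 -20 0 0 -2.418 0;536 -580 -20 0 0 -2.418 0;536 -580 -20 0 0 -2.418 0;536 -580 -20 0 0 -2.418 0;536 -580 -20 0 0 -2.418 0;536 -580 -20 0 0 -2.418 0;536 -580 -20 0 0 -2.418 0;536 -580 -20 0 0 -2.418 0;536 -580 -20 0 0 -2.418 0")

```text
time_s: 1.6
eef_pos: [0.4994, 0.0938, 0.2511]
eef_rot: [0.0, 0.323, 0.946, -0.0]
wrist_force: [-0.3, -1.3, 0.4]
opening: 1.003
grasp_force: 0.0
```

```bash
python3 -c "
from h import *
delta(.52,.13,.22,2.653)"
```

```text
delta mm [ 5.9 41.3 31.1] rot [-0.0002  0.0002 -0.169 ]
```

Call:
carry_out(deltas="6 41 31 0 0 -0.169 0;6 41 31 0 0 -0.169 0;6 41 31 0 0 -0.169 0")

```text
time_s: 1.98
eef_pos: [0.519, 0.1273, 0.2201]
eef_rot: [-0.001, 0.246, 0.969, -0.0]
wrist_force: [0.0, 0.4, 0.5]
opening: 1.001
grasp_force: 0.0
```

Run:
```python
from h import *
T=pose(); snap("wrist","w1.png",k=1.4); np.save("T1.npy",T); print(T, yaw())
```

```text
[[-8.79385730e-01  4.76108619e-01 -1.14939892e-03  5.18998114e-01]
 [ 4.76109299e-01  8.79386022e-01 -3.99326315e-04  1.27322191e-01]
 [ 8.20642645e-04 -8.98401377e-04 -9.99999260e-01  2.20058280e-01]
 [ 0.00000000e+00  0.00000000e+00  0.00000000e+00  1.00000000e+00]] 2.6445899695548127
```

View pics/w1.png

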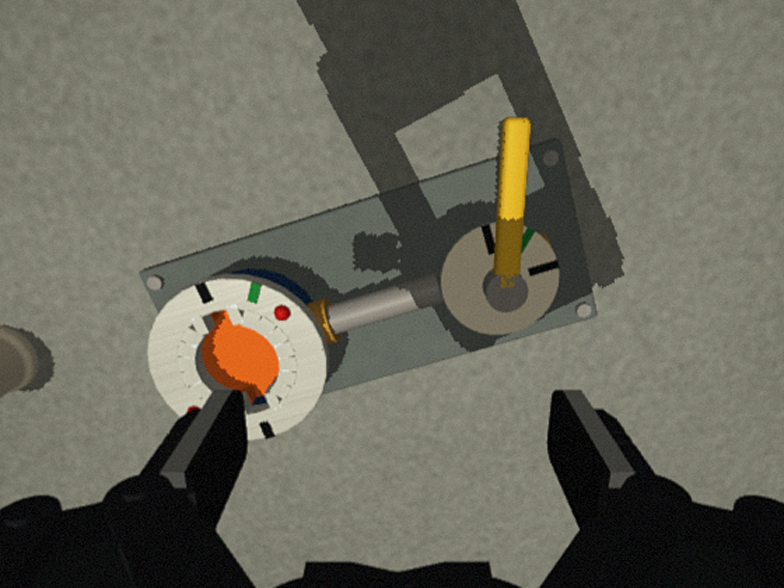

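The wrist view shows the black slot marks at (204,293) and (267,430). The lever runs from its tip at (516,119) to the hub at (506,288), sitting between the closed mark (488,239) and the green tick (527,240).

Run:
```python
from h import *
np.set_printoptions(precision=4,suppress=True)
T=np.load("T1.npy")
w=lambda *p:[(a/1.4,b/1.4) for a,b in p]
m=ray("wrist",w((204,293),(267,430),(254,293)),.066,T); print(m,m[:2].mean(0))
d=m[0]-m[1];print("len",np.linalg.norm(d))
sy=np.arctan2(-d[1],-d[0]); print("yaw",sy)
c=m[:2].mean(0); g=m[2]-c; print("green rel", np.arctan2(g[1],g[0])-np.arctan2(d[1],d[0]),np.linalg.norm(g))
tip=ray("wrist",w((516,119),(512,190),(506,284)),.078,T); d=tip[0]-tip[1]; print(tip,np.arctan2(d[1],d[0]))
va=c+.17*np.array([-np.sin(sy),np.cos(sy),0]);print("valve axis pred",va)
plate=ray("wrist",w((155,283),(584,311),(550,158)),.01,T);print(plate); e=plate[1]-plate[0]
e=plate[2]-plate[1];print("plate x dir",np.arctan2(e[1],e[0]))
```

```text
[[ 0.4832  0.0164  0.066 ]
 [ 0.5804 -0.0022  0.066 ]
 [ 0.4973  0.0425  0.066 ]] [0.5318 0.0071 0.066 ]
len 0.09902738097056404
yaw -0.18948257123601658
green rel -0.6087397309822791 0.049434493978245585
[[0.48   0.2176 0.078 ]
 [0.512  0.2008 0.078 ]
 [0.5586 0.1758 0.078 ]] 2.657979646113673
valve axis pred [0.5638 0.1741 0.066 ]
[[ 0.4677 -0.0379  0.01  ]
 [ 0.6304  0.2183  0.01  ]
 [ 0.5207  0.2391  0.01  ]]
plate x dir 2.9548329781379494
```

```bash
python3 -c "
from h import *
delta(.5062,.2043,.053,2.656)"
```

```text
delta mm [ 48.6  61.8 167.8] rot [-0.0001  0.0005 -0.0114]
```

Call:
carry_out(deltas="48 60 60 0 0 -0.01 0.4;48 60 100 0 0 -0.01 0.4;48 60 100 0 0 -0.01 0.4;48 60 100 0 0 -0.01 0.4")

```text
time_s: 2.52
eef_pos: [0.5069, 0.2022, 0.122]
eef_rot: [0.001, 0.241, 0.971, 0.0]
wrist_force: [0.7, -0.6, -0.3]
opening: 0.598
grasp_force: 0.0
```

```bash
python3 -c "
from h import *
delta(.5062,.2043,.053,2.656)"
```

```text
delta mm [ 1.7  1.4 69. ] rot [ 0.0009  0.002  -0.001 ]
```

Call:
carry_out(deltas="1 1.5 40 0 0 0 0.4;1 1.5 69 0 0 0 0.4;1 1.5 69 0 0 0 1;1 1.5 69 0 0 0 1;1 1.5 69 0 0 0 1;1 1.5 69 0 0 0 1;1 1.5 69 0 0 0 1")

```text
time_s: 3.4
eef_pos: [0.5079, 0.2045, 0.0541]
eef_rot: [0.002, 0.241, 0.971, 0.0]
wrist_force: [-0.4, -5.1, 8.3]
opening: 0.148
grasp_force: 60.5
```

Run:
```python
from h import *
T=pose(); print(T,yaw()); va=np.array([.5637,.174]); v=T[:2,3]-va; print(np.linalg.norm(v),np.arctan2(v[1],v[0]))
yw=-.1885+np.pi-.785
for k in (1/3,2/3,1):
    a=2.656+(yw-2.656)*k; p=va+.065*np.array([np.cos(a),np.sin(a)]); delta(*p,.053,a)
```

```text
[[-8.84230078e-01  4.67026370e-01  4.85159327e-03  5.07902778e-01]
 [ 4.67030896e-01  8.84240970e-01 -2.23661529e-04  2.04535600e-01]
 [-4.39443337e-03  2.06807570e-03 -9.99988206e-01  5.40897020e-02]
 [ 0.00000000e+00  0.00000000e+00  0.00000000e+00  1.00000000e+00]] 2.655657564650075
0.06360623252040552 2.6408553533675847
delta mm [0.6 9.6 1.1] rot [0.0024 0.0042 0.1623]
delta mm [-2.  19.8  1.1] rot [0.0028 0.004  0.3249]
delta mm [-6.2 29.5  1.2] rot [0.0031 0.0038 0.4876]
```

Call:
carry_out(deltas="-0.2 5.1 0 0 0 0.08 1;-0.8 10.1 0 0 0 0.16 1;-1.8 15.1 0 0 0 0.24 1;-3.2 20 0 0 0 0.32 1;-5 24.8 0 0 0 0.4 1;-7.5 29.8 0 0 0 0.488 1;-7.5 29.8 0 0 0 0.488 1;-7.5 29.8 0 0 0 0.488 1")

```text
time_s: 4.4
eef_pos: [0.5286, 0.2272, 0.0541]
eef_rot: [0.002, 0.468, 0.884, 0.001]
wrist_force: [0.3, -6.2, 6.8]
opening: 0.152
grasp_force: 60.3
```

Run:
```python
from h import *
T=pose(); print(T[:3,3],yaw()); va=np.array([.5637,.174]); v=T[:2,3]-va; print(np.linalg.norm(v),np.arctan2(v[1],v[0]),"target",-.1885+np.pi-.785)
```

```text
[0.5286256  0.2271644  0.05412696] 2.1678426040596497
0.06369196791585201 2.1539845219449814 target 2.168092653589793
```

Call:
carry_out(deltas="-7.5 29.8 0 0 0 0.488 0.5;-7.5 29.8 0 0 0 0.488 0.5;-7.5 29.8 0 0 0 0.488 0.5;-7.5 29.8 -60 0 0 0.488 0;-7.5 29.8 -120 0 0 0.488 0;-7.5 29.8 -140 0 0 0.488 0;-7.5 29.8 -140 0 0 0.488 0")

```text
time_s: 5.28
eef_pos: [0.5562, 0.2388, 0.1939]
eef_rot: [0.001, 0.667, 0.745, 0.002]
wrist_force: [-0.3, 0.4, -0.5]
opening: 1.002
grasp_force: 0.0
```

Run:
```python
from h import *
T=pose(); snap("wrist","w2.png",k=1.4); np.save("T2.npy",T); print(T[:3,3], yaw())
```

```text
[0.55620211 0.23875777 0.19392358] 1.680344025295618
```

View pics/w2.png

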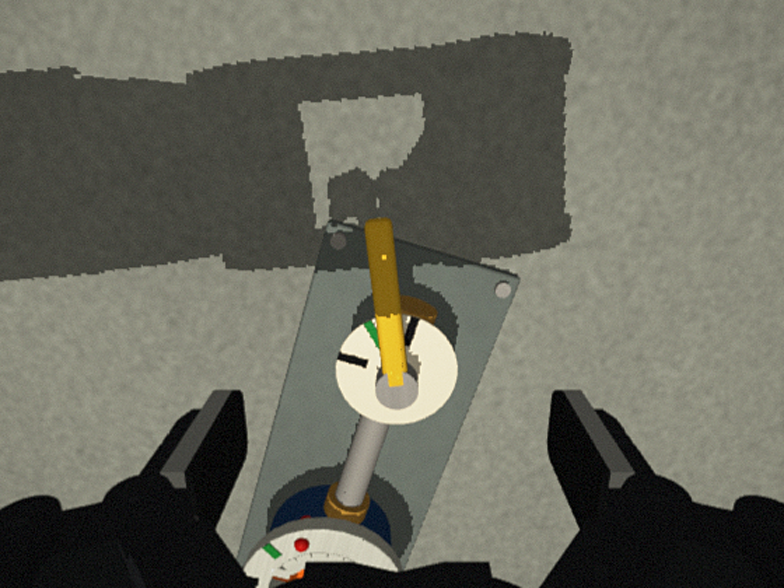

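My mistake: that call's rows were relative to the new start pose, so the arm turned on while releasing. The lever is now past the green tick, from its tip at (378,224) to the hub end at (396,380). I'll measure it, regrip and turn it back.

Run:
```python
from h import *
np.set_printoptions(precision=4,suppress=True)
T=np.load("T2.npy")
w=lambda *p:[(a/1.4,b/1.4) for a,b in p]
t=ray("wrist",w((378,224),(384,270),(396,380)),.078,T); print(t)
d=t[0]-t[2];a=np.arctan2(d[1],d[0]); v=t[0][:2]-[.5637,.174]; b=np.arctan2(v[1],v[0]);print(a,b,"joint",np.pi-.1885-a)
p=np.array([.5637,.174])+.064*np.array([np.cos(a),np.sin(a)]); delta(*p,.053,a);print(p)
```

```text
[[0.5442 0.2657 0.078 ]
 [0.5495 0.2424 0.078 ]
 [0.5624 0.1805 0.078 ]]
1.781768728248638 1.7805713704517663 joint 1.1713239253411551
delta mm [ -1.3  -4.9 138.5] rot [ 0.0008 -0.0001 -0.1014]
[0.5503 0.2366]
```

Call:
carry_out(deltas="-1.3 -5 40 0 0 -0.101 0.4;-1.3 -5 90 0 0 -0.101 0.4;-1.3 -5 138.5 0 0 -0.101 0.4;-1.3 -5 138.5 0 0 -0.101 0.4;-1.3 -5 138.5 0 0 -0.101 1;-1.3 -5 138.5 0 0 -0.101 1;-1.3 -5 138.5 0 0 -0.101 1;-1.3 -5 138.5 0 0 -0.101 1;-1.3 -5 138.5 0 0 -0.101 1")

```text
time_s: 6.45
eef_pos: [0.5512, 0.2369, 0.0551]
eef_rot: [0.001, 0.629, 0.777, 0.001]
wrist_force: [-3.2, -0.8, 7.1]
opening: 0.151
grasp_force: 59.9
```

Run:
```python
from h import *
T=pose(); print(T[:3,3],yaw()); va=np.array([.5637,.174]); v=T[:2,3]-va; r=np.linalg.norm(v); print(r,np.arctan2(v[1],v[0]))
th=2.168-yaw()
for k in (.25,.5,.75,1): print(round(-r*1e3*(1-np.cos(th*k)),1),round(-r*1e3*np.sin(th*k),1),-th*k)
```

```text
[0.55124355 0.23693    0.05510723] 1.7809664681433939
0.06415097971076261 1.7662116146040354
-0.3 -6.2 -0.09675838296415157
-1.2 -12.3 -0.19351676592830314
-2.7 -18.4 -0.2902751488924547
-4.7 -24.2 -0.38703353185660627
```

Call:
carry_out(deltas="-0.3 -6.2 0 0 0 -0.097 1;-1.2 -12.3 0 0 0 -0.194 1;-2.7 -18.4 0 0 0 -0.29 1;-4.7 -24.2 0 0 0 -0.387 1;-4.7 -24.2 0 0 0 -0.387 1;-4.7 -24.2 0 0 0 -0.387 1")

```text
time_s: 7.2
eef_pos: [0.5282, 0.2274, 0.0551]
eef_rot: [0.001, 0.468, 0.884, 0.001]
wrist_force: [-4.5, -0.0, 8.3]
opening: 0.147
grasp_force: 60.1
```

Call:
carry_out(deltas="0 0 0 0 0 0 0.5;0 0 0 0 0 0 0.5;0 0 0 0 0 0 0.5;0 0 -60 0 0 0 0;0 0 -120 0 0 0 0;0 0 -150 0 0 0 0;0 0 -150 0 0 0 0")

```text
time_s: 8.07
eef_pos: [0.5294, 0.2273, 0.2061]
eef_rot: [0.002, 0.468, 0.884, 0.002]
wrist_force: [0.3, 0.2, 0.3]
opening: 0.996
grasp_force: 0.0
```

Run:
```python
from h import *
T=pose(); snap("wrist","w3.png",k=1.4); np.save("T3.npy",T); print(T[:3,3], yaw())
delta(.6211,-.2758,.2,.859)
```

```text
[0.52937088 0.22730559 0.20613427] 2.168306349862924
delta mm [-468.1 -205.9    3.7] rot [ 2.4000e-03 -6.0000e-04  1.3093e+00]
```

View pics/w3.png

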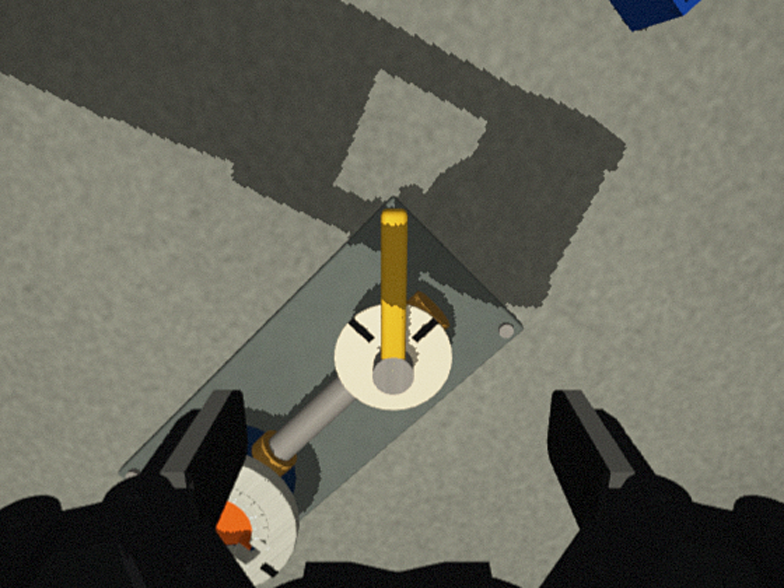

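The lever runs from (394,212) to (393,365), midway between the two black marks and covering the green tick, so the valve is half open. Now to the cap.

Call:
carry_out(deltas="-468 -206 4 0.0024 0 1.309 0;-468 -206 4 0.0024 0 1.309 0;-468 -206 4 0.0024 0 1.309 0;-468 -206 4 0.0024 0 1.309 0;-468 -206 4 0.0024 0 1.309 0;-468 -206 4 0.0024 0 1.309 0;-468 -206 4 0.0024 0 1.309 0;-468 -206 4 0.0024 0 1.309 0;-468 -206 4 0.0024 0 1.309 0;-468 -206 4 0.0024 0 1.309 0;-468 -206 4 0.0024 0 1.309 0;-468 -206 4 0.0024 0 1.309 0")

```text
time_s: 9.62
eef_pos: [0.6205, -0.274, 0.1988]
eef_rot: [-0.001, 0.909, 0.418, -0.001]
wrist_force: [1.4, -1.0, -0.0]
opening: 0.999
grasp_force: 0.0
```

Run:
```python
from h import *
T=pose(); snap("wrist","w4.png",k=1.4); np.save("T4.npy",T); print(T[:3,3], yaw(), sensors.get_obs()["q"])
```

```text
[ 0.6204897  -0.2740189   0.19876443] 0.8612404731042074 [-5.90175361e-01  4.34240859e-01  1.35104550e+00 -1.05959328e-03
  1.35824825e+00  1.19606158e-01]
```

View pics/w4.png

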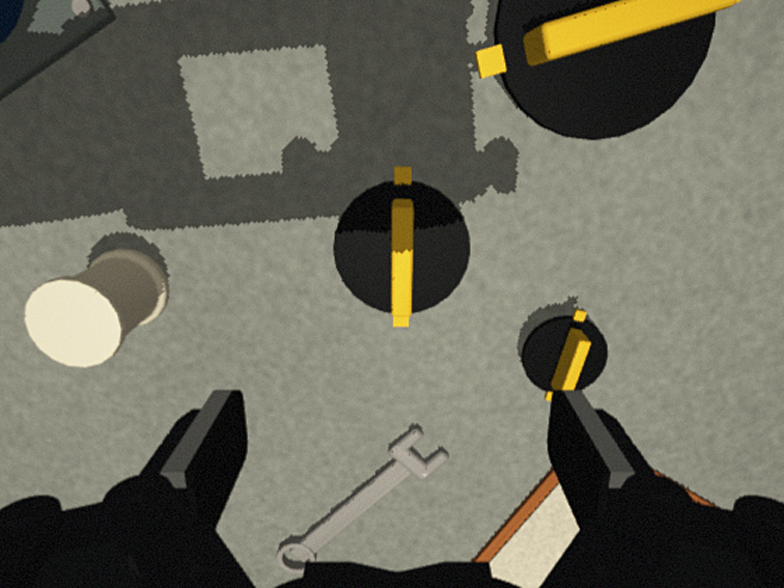

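The wrist view shows the cap disc spanning x 333–470, with tab ends at (403,168) and (401,326) and the grip bar nearly vertical from (403,200) to (402,316). The element top is at (73,322).

Run:
```python
from h import *
np.set_printoptions(precision=4,suppress=True)
T=np.load("T4.npy")
w=lambda *p:[(a/1.4,b/1.4) for a,b in p]
b=ray("wrist",w((403,202),(401.5,316)),.058,T); t=ray("wrist",w((403,168),(401,326)),.028,T); e=ray("wrist",w((73,322)),.068,T); s=ray("wrist",w((333,246),(470,246)),.028,T)
for k in (b,t,s): d=k[0]-k[1]; print(k.mean(0),np.arctan2(d[1],d[0]),np.linalg.norm(d))
print(e)
```

```text
[ 0.6233 -0.2745  0.058 ] 0.8514353384788403 0.06565025030278547
[ 0.6219 -0.2762  0.028 ] 0.8516726442732026 0.09924009210735693
[ 0.6237 -0.2737  0.028 ] 2.431968392032193 0.08327368619417135
[[ 0.4631 -0.1796  0.068 ]]
```

```bash
python3 -c "
from h import *
delta(.6225,-.2752,.032,.852)"
```

```text
delta mm [  0.8   2.3 167. ] rot [-0.0018  0.0013  0.0092]
```

Call:
carry_out(deltas="1 2 50 -0.002 0.001 0.009 0.4;1 2 100 -0.002 0.001 0.009 0.4;1 2 140 -0.002 0.001 0.009 0.4;1 2 167 -0.002 0.001 0.009 0.4;1 2 167 -0.002 0.001 0.009 0.4;1 2 167 -0.002 0.001 0.009 1;1 2 167 -0.002 0.001 0.009 1;1 2 167 -0.002 0.001 0.009 1;1 2 167 -0.002 0.001 0.009 1;1 2 167 -0.002 0.001 0.009 1")

```text
time_s: 10.92
eef_pos: [0.6233, -0.2769, 0.0339]
eef_rot: [0.001, 0.911, 0.412, 0.001]
wrist_force: [-0.7, 1.8, 6.3]
opening: 0.123
grasp_force: 61.3
```

```bash
python3 -c "
from h import *
print(pose(),yaw())"
```

```text
[[ 6.59693686e-01  7.51530755e-01  2.40096419e-03  6.23291730e-01]
 [ 7.51534552e-01 -6.59691301e-01 -1.79010521e-03 -2.76907310e-01]
 [ 2.38576070e-04  2.98532865e-03 -9.99995515e-01  3.38502772e-02]
 [ 0.00000000e+00  0.00000000e+00  0.00000000e+00  1.00000000e+00]] 0.8503851980504663
```

Call:
carry_out(deltas="0 0 -50 0 0 0 1;0 0 -100 0 0 0 1;0 0 -130 0 0 0 1;0 0 -130 0 0 0 1")

```text
time_s: 11.42
eef_pos: [0.6238, -0.2775, 0.1652]
eef_rot: [0.003, 0.911, 0.412, 0.002]
wrist_force: [0.2, -0.2, -3.5]
opening: 0.128
grasp_force: 60.4
```

```bash
python3 -c "
from h import *
delta(.5315,.0065,.135,-.1885)"
```

```text
delta mm [ 152.5 -256.9   28.6] rot [ 0.0057 -0.0038  1.0388]
```

Call:
carry_out(deltas="152.5 -257 -10 0.006 -0.004 1.039 1;152.5 -257 -10 0.006 -0.004 1.039 1;152.5 -257 -10 0.006 -0.004 1.039 1;152.5 -257 -10 0.006 -0.004 1.039 1;152.5 -257 -10 0.006 -0.004 1.039 1;152.5 -257 -10 0.006 -0.004 1.039 1;152.5 -257 -10 0.006 -0.004 1.039 1;152.5 -257 28 0.006 -0.004 1.039 1;152.5 -257 28 0.006 -0.004 1.039 1;152.5 -257 28 0.006 -0.004 1.039 1")

```text
time_s: 12.68
eef_pos: [0.5297, 0.0072, 0.1338]
eef_rot: [-0.002, 0.996, -0.094, -0.003]
wrist_force: [0.7, 0.6, -2.2]
opening: 0.124
grasp_force: 60.3
```

Run:
```python
from h import *
T=pose(); snap("wrist","w5.png",k=1.4); np.save("T5.npy",T); print(T, yaw(), sensors.get_obs()["q"])
```

```text
[[ 0.98224343 -0.18750764 -0.00622336  0.5297477 ]
 [-0.18748604 -0.98225955  0.00389418  0.00723808]
 [-0.00684314 -0.00265824 -0.99997305  0.13375968]
 [ 0.          0.          0.          1.        ]] -0.1886992514395717 [-0.21191326  0.19535548  1.80015153  0.00274735  1.15134768  1.54646368]
```

View pics/w5.png

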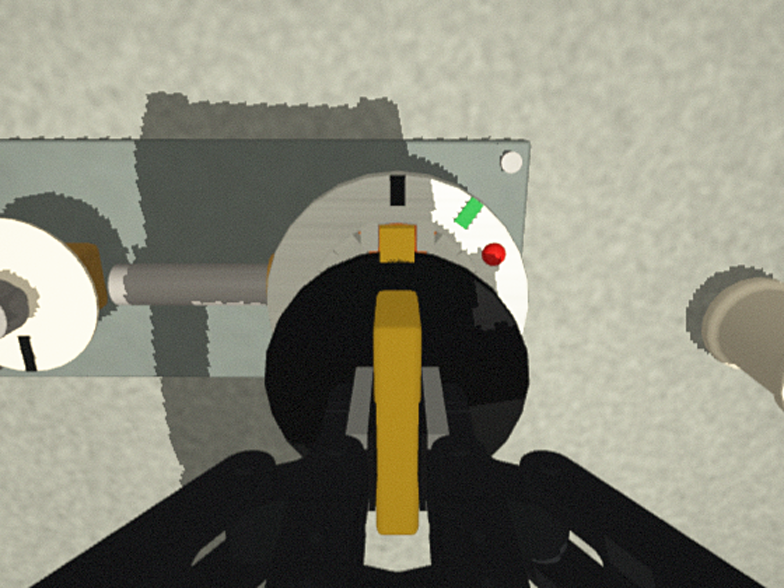

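The image shows the cap tab end at (397.5,225), the disc edges at x 265 and 529, and the far black slot mark at (398,176–206). They look aligned laterally, so I'll compute the radial offset.

Run:
```python
from h import *
np.set_printoptions(precision=4,suppress=True)
T=np.load("T5.npy")
w=lambda *p:[(a/1.4,b/1.4) for a,b in p]
zc=.1338-.0339
tab=ray("wrist",w((397.5,225)),zc+.028,T)[0]
disc=ray("wrist",w((265,372),(529,372)),zc+.028,T)
bar=ray("wrist",w((397,320),(397.5,533)),zc+.058,T)
mk=ray("wrist",w((398,191),(398,176),(398,206),(469,213),(493,254)),[.066]*4+[.071],T)
tl=lambda p:((p-T[:3,3])@T[:3,:3])*1e3
print("tool: tab",tl(tab),"disc",tl(disc),"bar",tl(bar)); print("mark",tl(mk))
# predicted centre from marks: solve collar outline fit
im=cv2.imread("pics/raw_w5.png")
d=bar[0]-bar[1];print("bar yaw",np.arctan2(d[1],d[0]))
P=ray("wrist",w((398,172),(290,238),(505,238),(450,187),(345,187)),.066,T)[:,:2]
A=np.c_[2*P,np.ones(len(P))];s=np.linalg.lstsq(A,(P**2).sum(1),rcond=None)[0];print("circ",s[:2],np.sqrt(s[2]+s[:2]@s[:2]))
m0=mk[0]; th=-.1885; print("centre from mark",m0[:2]-.0495*np.array([np.cos(th),np.sin(th)]), "cap centre from tab",tab[:2]-.05*np.array([np.cos(yaw(T)),np.sin(yaw(T))]))
```

```text
tool: tab [50.6953  0.1077  5.5126] disc [[  4.0215 -41.2634   5.942 ]
 [  4.0613  41.1039   5.7228]] bar [[ 33.9238  -0.0723 -24.3729]
 [-30.5051   0.0375 -23.9323]]
mark [[51.0652  0.423  67.4109]
 [56.891   0.4221 67.3711]
 [45.1306  0.4239 67.4515]
 [42.3158 28.7462 67.3955]
 [26.7287 38.3694 62.4765]]
bar yaw -0.186920369500807
circ [0.5371 0.0058] 0.04970080416548284
centre from mark [0.5308 0.0068] cap centre from tab [0.5304 0.007 ]
```

```bash
python3 -c "
from h import *
delta(.5302,.0071,.092,-.1885)"
```

```text
delta mm [ 0.1  0.3 42.5] rot [-0.0026  0.0052 -0.0002]
```

Call:
carry_out(deltas="0.5 0.3 20 -0.003 0.005 0 1;0.5 0.3 34 -0.003 0.005 0 1;0.5 0.3 38 -0.003 0.005 0 1;0.5 0.3 42 -0.003 0.005 0 1;0.5 0.3 42 -0.003 0.005 0 1")

```text
time_s: 13.35
eef_pos: [0.53, 0.0075, 0.0918]
eef_rot: [0.0, 0.996, -0.094, -0.0]
wrist_force: [-0.5, 0.8, -2.1]
opening: 0.126
grasp_force: 60.5
```

```bash
python3 -c "
from h import *
print(pose(),yaw(),sensors.get_obs()['torque'])"
```

```text
[[ 9.82255360e-01 -1.87545720e-01 -1.00486878e-03  5.30022022e-01]
 [-1.87545956e-01 -9.82255819e-01 -1.44831610e-04  7.50182089e-03]
 [-9.59875658e-04  3.30720701e-04 -9.99999485e-01  9.18429416e-02]
 [ 0.00000000e+00  0.00000000e+00  0.00000000e+00  1.00000000e+00]] -0.18866325989911023 [-0.02974417  0.00713224  0.01064291]
```

Call:
carry_out(deltas="0 0 4 0 0 0 1;0 0 8 0 0 0 1;0 0 11 0 0 0 1;0 0 12 0 0 0 1;0 0 13 0 0 0 1")

```text
time_s: 13.98
eef_pos: [0.5307, 0.007, 0.0798]
eef_rot: [0.0, 0.996, -0.094, 0.0]
wrist_force: [-2.4, -2.2, 14.3]
opening: 0.132
grasp_force: 62.8
```

Call:
carry_out(deltas="0 -0.1 0.3 0 0 0.1 1;0 -0.2 0.3 0 0 0.2 1;0 -0.3 0.3 0 0 0.3 1;0.1 -0.4 0.3 0 0 0.4 1;0.1 -0.5 0.3 0 0 0.5 1;0.2 -0.6 0.3 0 0 0.57 1;0.2 -0.6 0.3 0 0 0.61 1;0.2 -0.6 0.3 0 0 0.62 1;0.2 -0.6 0.3 0 0 0.62 1")

```text
time_s: 15.1
eef_pos: [0.5315, 0.0071, 0.0798]
eef_rot: [0.001, 0.92, -0.393, 0.001]
wrist_force: [-0.0, -4.1, 7.3]
opening: 0.128
grasp_force: 61.9
```

Run:
```python
from h import *
T=pose(); snap("wrist","w6.png",k=1.4); np.save("T6.npy",T); o=sensors.get_obs(); print(T, yaw(), yaw()+.1885,o["wrist_force"],o["torque"])
```

```text
[[ 6.90970204e-01 -7.22881775e-01  1.45464247e-03  5.31477451e-01]
 [-7.22878696e-01 -6.90971597e-01 -2.15475423e-03  7.06402716e-03]
 [ 2.56274919e-03  4.37340918e-04 -9.99996621e-01  7.98144610e-02]
 [ 0.00000000e+00  0.00000000e+00  0.00000000e+00  1.00000000e+00]] -0.8079568102687585 -0.6194568102687585 [-0.86080795 -3.74167514  7.50298407] [-0.7575848   0.33378155  0.23164909]
```

View pics/w6.png

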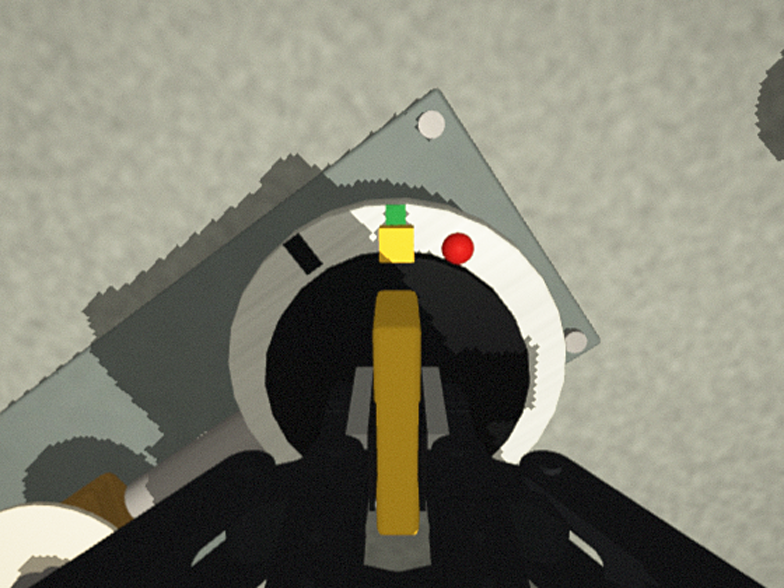

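The yellow tab (396,243) sits on the green mark (396,214). The disc lies on the collar, and the 0.23 Nm torque matches the spring. The red catch is clear at (457,248).

```bash
python3 -c "
from h import *
print(ctrl.hand_in())"
```

```text
the job is handed in; nothing more can be done
None
```

I handed the job in at about 15 s: the valve lever is at half open on its green tick. The cap is fully home, turned to the green vent marks short of the red catches, and still gripped. I briefly turned the lever past its tick to about 1.17 rad, then set it back before starting on the cap.

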